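# Load a transformer into the slotted test nest

## Task

Press the mushroom stop fully down so that it stays latched, then set the transformer on the open front of the test nest and slide its foot in under the lips, along the L-shaped slot, all the way home to the closed end. Swing the keeper fully shut behind it, and only then turn the stop's head clockwise as far as it goes so that it rises and is reset. Leave the parts bin, the screwdriver and the roll of tape where they are.

Things in the scene. Friction and masses are not known exactly. Their poses are not given: they have to be found in the camera images.
- transformer: Loose transformer, 0.3 to 0.55 kg: dark steel block 40 x 40 mm, from 6 to 52 mm up, centred on a thin square steel foot 70 x 70 x 6 mm; on top a white terminal strip 40 x 22 x 8 mm (60 mm high in all). Origin: centre of the foot's underside, z up, x, y along the foot's edges. Starts on the bench. Any edge may lead into the nest. Grip the block across two upright faces.
- nest: Fixed metal nest 230 mm (x -115 to 115) by 182 mm (y -92 to 90), 19 mm high; origin on the bench, x points inwards from the open front; its yaw varies. Floor plate top at z = 6 mm, bare shelf from x = -115 to -35. Beyond, a cover plate (z 15 to 19) overhangs a foot channel 76 mm wide and 9 high; an L-shaped slot 48 mm wide in the cover lets the block through.
- nest_bay (a point): Point on the nest's shelf (nest x = -85, y = -35, z = 6 mm) to set the transformer's origin down, in front of the channel's mouth. The mouth is at x = -35; flared guides 15 mm high lead to it from x = -66, where they stand about 95 mm apart. From here the channel's centre line runs straight along nest +x to nest_corner. Axes as the nest's.
- nest_corner (a point): Corner of the L on the nest's floor (nest x = 25, y = -35, z = 6 mm), on the centre line: the transformer's origin passes here, then goes along nest +y to nest_home. Axes as the nest's.
- nest_home (a point): Where the transformer's origin stands when fully home, its foot touching the end wall (nest x = 25, y = 43, z = 6 mm). Axes as the nest's.
- keeper_post (a point): Top of the keeper's round upright post, 12 mm in diameter, 75 mm above the bench; it stands 48 mm clear above the keeper bar (bar top 27 mm above the bench), 65 mm from the pivot. Pinch it or push it from above.
- keeper_pivot (a point): Point on the keeper's vertical hinge axis (nest x = 80, y = 6 mm), at the height of the post's top.
- keeper (a joint): Angle of the keeper, a flat dark steel bar on the cover, about keeper_pivot. 0 = shut at its stop: it points along nest -x from the pivot, across the slot, 5 mm behind a transformer that is home. Grows as it opens, anticlockwise from above, to 1.6 (points along nest -y, clear of the slot). About 1 N at the post moves it; it stays where it is left. Starts open.
- stop_top (a point): Centre of the head's top face, on its axis: 95 mm above the bench when up, 87 when down. The black head is a mushroom cap 50 mm across with an upright grip ridge 36 mm long, 12 wide, 16 high; this point is on the ridge's top. x along the ridge (turns with the head), z up.
- stopbox: Fixed grey stop box 85 x 85 x 55 mm that carries the mushroom stop at its middle. Origin: centre of its underside. The head's ridge starts along its x.
- stop_press (a joint): How far the stop's head is down, in m: 0 = up, 0.008 = fully down. Takes about 4 N to press and stays down where it is left; turning the head clockwise lifts it again by ramps under the cap (10 mm per rad; it may slide up through the grip or be followed).
- stop_turn (a joint): Turn of the stop's head in rad, growing clockwise seen from above, 0 (start) to 0.8 (end stop, head fully raised). Light friction: it stays where it is left.
- parts_bin: Bystander: green open bin 100 x 150 x 55 mm. Origin: centre of its underside.
- screwdriver: Bystander: screwdriver about 200 mm long lying on the bench.
- tape_roll: Bystander: black roll of tape 90 mm across, 19 mm high, lying flat.
Mind the look-alikes: they are no part of the job. Of the things that look like the stopbox, the largest one is meant. Several things look just like the transformer: the one meant starts farthest from the robot's base.

How it is judged:
On the way, in this order (a step that is already met when the one before it is completed fails the run):
1. the stop is pressed fully down (over 5.5 mm) while the transformer still stands where it was (value of joint stop_press above 0.0055 m and distance of transformer from where it was at the start of the episode below 0.02 m), for 0.3 s.
2. with the stop down, the transformer's foot is in under the lips, in the first leg of the L (value of joint stop_press above 0.0055 m and x of transformer in the frame of nest above -0.005 m and y of transformer in the frame of nest between -0.042 and -0.028 m and z of transformer in the frame of nest between 0.003 and 0.0095 m), for 0.05 s.
3. with the stop down, the transformer is home: its foot within 6 mm of the end wall, under the lips (value of joint stop_press above 0.0055 m and x of transformer in the frame of nest between 0.019 and 0.031 m and y of transformer in the frame of nest between 0.037 and 0.046 m and z of transformer in the frame of nest between 0.003 and 0.0095 m), for 0.2 s.
4. with the stop down and the transformer home, the keeper is shut (within 0.12 rad) (all of step 3 and value of joint keeper below 0.12 rad), for 0.2 s.
5. the stop's head has been turned clockwise by over 0.6 rad and has risen to within 2.5 mm of its top (value of joint stop_turn above 0.6 rad and value of joint stop_press below 0.0025 m), for 0.2 s.
At the end, for the whole second after the job is handed in: The transformer stands upright and still in the nest with its foot under the lips, centred in the second leg within 6 mm and within 6 mm of the end wall; the keeper is shut within 0.12 rad; the stop's head is turned clockwise by more than 0.6 rad and is up to within 2.5 mm (all of step 5 and x of transformer in the frame of nest between 0.019 and 0.031 m and y of transformer in the frame of nest between 0.037 and 0.046 m and z of transformer in the frame of nest between 0.003 and 0.0095 m and angle between transformer's own z axis and vertical below 0.05 rad and value of joint keeper below 0.12 rad and linear speed of transformer below 0.02 m/s and velocity of joint keeper below 0.1 rad/s); the robot touches nothing.
It fails at once if the parts bin is shifted by more than 30 mm (distance of parts_bin from where it was at the start of the episode above 0.03 m).
It fails at once if the screwdriver is shifted by more than 30 mm (distance of screwdriver from where it was at the start of the episode above 0.03 m).
It fails at once if the roll of tape is shifted by more than 30 mm (distance of tape_roll from where it was at the start of the episode above 0.03 m).
It also fails if it takes over 72 s, if anything falls off the work surface, if the arm or the gripper's body presses on something with over 40 N, if the wrist force passes 120 N, or if a joint passes its speed limit or range.

## Robot

A 7-joint arm with a two-finger parallel gripper is mounted at the origin on the work surface. World frame = base frame: x ahead of the robot, y to its left, z up, the work surface at z = 0. Lengths are in m, angles in rad, forces in N, time in s.
With the tool pointing down it reaches from about 0.425 to 0.875 m from the base axis. Payload 4.7 kg.
Tool frame: the origin (TCP) lies on the centre line of the jaws, within the pads' length; the fingertips stand 14 mm ahead of it and the grasp point (between the pads) lies 5 mm behind it; z points along the fingers, y is the line along which they close (so a half turn about z gives the same grasp; the last joint's range is limited). The gripper opens to 87 mm and grips with 3 to 60 N. Pads are 19 mm wide; open, the fingers measure 117 mm over their backs; the gripper's body (75 mm by 190 mm) begins 51 mm behind the grasp point.
Start: joints at [-1.253, 0.321, -0.07, 1.45, 0.023, 1.371, -0.057], TCP at [0.194, 0.62, 0.237] pointing down, gripper open.
Joint ranges: [-2.86, 2.86], [-0.3, 2.09], [-1.38, 1.24], [0.06, 2.45], [-1.56, 4.7], [0.09, 2.05], [-2.69, 2.69]. Speed limits (rad/s): [2.57, 2.57, 3.14, 3.14, 3.14, 3.14, 3.14].

## Interface

Orientations are given as a rotation vector (axis times angle).
In Python, from bench import ctrl gives the robot as it stands.
- The arm moves only by the tool send_rows, never from a script. Its argument "steps" is a list of rows, each an object of numbers: "tx", "ty", "tz": the shift along the tool's x, y, z in units of 60 mm (1.0 is 60 mm); "turn": the turn about the tool's z in units of 8 degrees (1.0 is 8 degrees); "grip": the opening, from 0 (shut) to 1 (fully open). A call has 1 to 12 rows; each row shifts and turns the commanded pose from where the row before left it, along the tool's axes as they then stand; what a row does not reach is not made up. A row lasts 1/8 s, in which the tool goes at most 62.5 mm and 10.7 degrees, less where a joint would pass 70% of its speed; a pose out of reach is approached as far as the arm can. A call is refused whole if a number of a shift passes 1 or a number of a turn 1, either way. A call with a gripper value outside its range is refused whole. The fingers move at their own pace and stop on an object; "newtons" is the grip in N (left out, the last holds). Time passes only in rows, so rows that do not move let the fingers close. It gives the time, the measured TCP pose, the force, the opening and the grip force at its end, in the units of the state.
- ctrl.get_state(): the state, without advancing time (a new reading comes with each control period).
- ctrl.get_image(name): name is "scene" or "top" or "wrist"; returns a dict with "pixels" (420x560x3 uint8, red, green, blue), "K" (3x3 intrinsics, pixels), "cam_to_world" (4x4, takes a point from camera to world coordinates); the wrist camera has in their place "T_tool_cam" (4x4, takes a point from camera to tool coordinates, whose origin is the TCP and whose axes are the flange's). Camera axes: x right, y down, z forward; pixel columns grow to the right and rows downward; lengths in m; the calibration is good to about 2 mm. The wrist camera is an equidistant fisheye: a pixel r from the principal point sees the ray r / f radians off the axis. A picture is of the moment at which its call begins: read the wrist's pose just before it. There is no depth.
- ctrl.close_job(): hands the job in; it is judged then, once.
The state is a dict: "time": time; "joint_positions": joint angles; "qd": joint speeds; "joint_torque": joint torques, N m; "position": TCP position; "tool_rot": TCP orientation; "ft_force": force on the tool from outside, world axes, zero at the start; "torque": the same for the moment, N m; "grip_width": opening from 0.0 (shut) to 1.0 (fully open); "grip_force": force on a finger pad.
Only numpy, scipy, OpenCV 4.12 (cv2) and the standard library are available. Lean on these libraries where they do the work, as an engineer would, in place of code of your own. Each camera call takes 0.05 s, during which the arm holds its last target. There are 200 camera calls.

## Working session

There is one attempt and no reset: what is moved stays moved. The work goes in short steps, Python scripts to look and compute and a tool call to move; the robot and the scene stay as the last step left them, time stands still between calls to the robot, and variables do not carry over. Pictures are saved under pics/ and viewed, at most 10 in all, crops included, and the job is handed in when it is done.

Besides the shell and the picture viewer there is one more tool, called after "Call:" by a JSON object that holds its "api" and its "payload". send_rows: Moves the arm, as the interface text tells. Its arguments: {"type":"object","properties":{"steps":{"type":"array"},"newtons":{"type":"number"}},"required":["steps"]}

```bash
ls; mkdir -p pics; python3 - <<'E'
from bench import ctrl
import cv2,pickle
s=ctrl.get_state();print(s)
d={}
for n in("scene","top","wrist"):
    d[n]=ctrl.get_image(n); cv2.imwrite(f"pics/{n}0.png",d[n]["pixels"][:,:,::-1])
    print(n,{k:v for k,v in d[n].items() if k!="pixels"})
pickle.dump((s,d),open("first.pkl","wb"))
E
```

```text
pics
{'time': 0.0, 'joint_positions': array([-1.25284134,  0.3217807 , -0.07007722,  1.45168016,  0.02259175,
        1.37077974, -0.05687981]), 'qd': array([ 5.92777917e-04, -7.91966255e-04,  8.27220923e-05,  6.55909788e-04,
       -5.39841848e-04,  1.78456397e-03,  2.02867237e-03]), 'joint_torque': array([ 3.58279021e-04, -4.91298687e+01, -4.03822605e-01, -3.12518513e+01,
       -6.39984920e-02,  4.37914033e-02,  1.79502413e-04]), 'position': array([0.1943718 , 0.61970877, 0.2354863 ]), 'tool_rot': array([-4.75365989e-01, -3.10522644e+00,  2.90821309e-03]), 'ft_force': array([-0.111656  , -0.29849433,  0.55101221]), 'torque': array([-0.00624676,  0.01415216,  0.01512852]), 'grip_force': 0.0, 'grip_width': 1.0005515207309295}
scene {'K': array([[484.27868274,   0.        , 273.65637059],
       [  0.        , 484.27868274, 203.3882752 ],
       [  0.        ,   0.        ,   1.        ]]), 'cam_to_world': array([[ 0.82374589,  0.31390992, -0.47212632,  1.21052292],
       [ 0.56695772, -0.45419971,  0.68721289, -0.82479968],
       [ 0.00128331, -0.83376446, -0.5521188 ,  0.82732959
[... 315 characters left out ...]
[-0.99953551,  0.02726391,  0.01361743,  0.03946262],
       [-0.01781299, -0.16010704, -0.98693892,  1.02512076],
       [ 0.        ,  0.        ,  0.        ,  1.        ]])}
wrist {'K': array([[325.1922621 ,   0.        , 281.90334512],
       [  0.        , 325.1922621 , 200.19544682],
       [  0.        ,   0.        ,   1.        ]]), 'T_tool_cam': array([[-4.51932290e-04, -9.60747016e-01, -2.77425607e-01,
         7.65261532e-02],
       [ 9.99999897e-01, -4.25313980e-04, -1.56125118e-04,
         9.28642698e-04],
       [ 3.20037519e-05, -2.77425649e-01,  9.60747109e-01,
        -1.47965858e-01],
       [ 0.00000000e+00,  0.00000000e+00,  0.00000000e+00,
         1.00000000e+00]])}
```

View pics/top0.png

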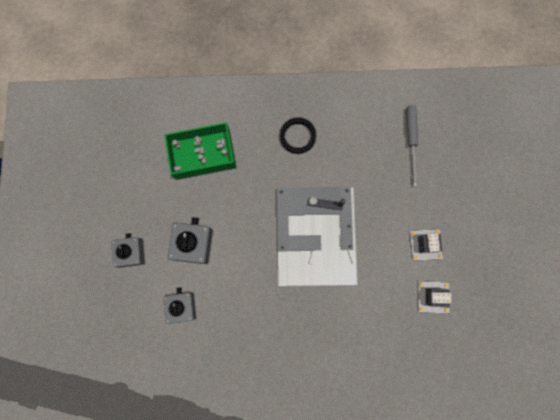

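View pics/scene0.png

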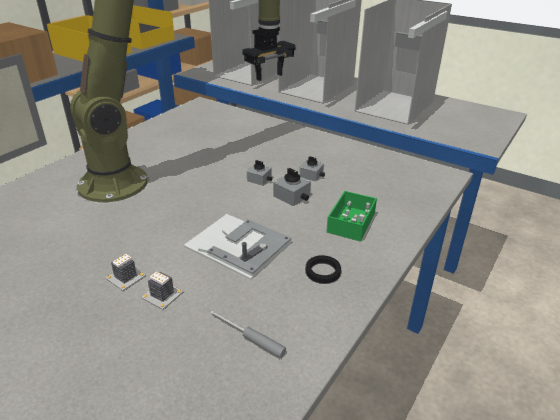

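Top view: nest at about (316,236), its open front facing down in the image. Large stop box at (188,243). Transformers at (429,245) and (435,297). Bin at (200,150), tape at (298,135), screwdriver at (412,145). I'll zoom in for the details.

```bash
cat >h.py <<'E'
import numpy as np,cv2,pickle
from scipy.spatial.transform import Rotation as R
from bench import ctrl
def ray(im,uv):
    K=im["K"];T=im["cam_to_world"]
    d=T[:3,:3]@np.linalg.solve(K,[uv[0],uv[1],1.]);return T[:3,3],d
def onz(im,uv,z):
    o,d=ray(im,uv);return (o+d*(z-o[2])/d[2])
def proj(im,p):
    T=im["cam_to_world"];c=T[:3,:3].T@(np.asarray(p)-T[:3,3]);q=im["K"]@c;return q[:2]/q[2]
E
python3 - <<'E'
from h import *
s,d=pickle.load(open("first.pkl","rb"));t=d["top"]
p=t["pixels"][:,:,::-1]
c=np.zeros((600,800,3),np.uint8)
def put(x0,y0,w,h,f,X,Y):
    z=cv2.resize(p[y0:y0+h,x0:x0+w],None,fx=f,fy=f,interpolation=cv2.INTER_CUBIC);z=cv2.convertScaleAbs(z,alpha=1.3);c[Y:Y+z.shape[0],X:X+z.shape[1]]=z
put(268,178,100,120,5,0,0);put(400,222,50,50,6,500,0);put(160,210,60,60,5,500,300)
cv2.imwrite("pics/zoom.png",c)
for n,uv,z in[("tfA",(426,245),.0),("tfB",(435,297),0),("stop",(186,241),.087),("nestc",(316,236),0)]:print(n,onz(t,uv,z))
E
```

```text
tfA [ 0.50820375 -0.27736496  0.        ]
tfB [ 0.3875268  -0.28881798  0.        ]
stop [0.52362825 0.26915966 0.087     ]
nestc [ 0.53640194 -0.01933093  0.        ]
```

View pics/zoom.png

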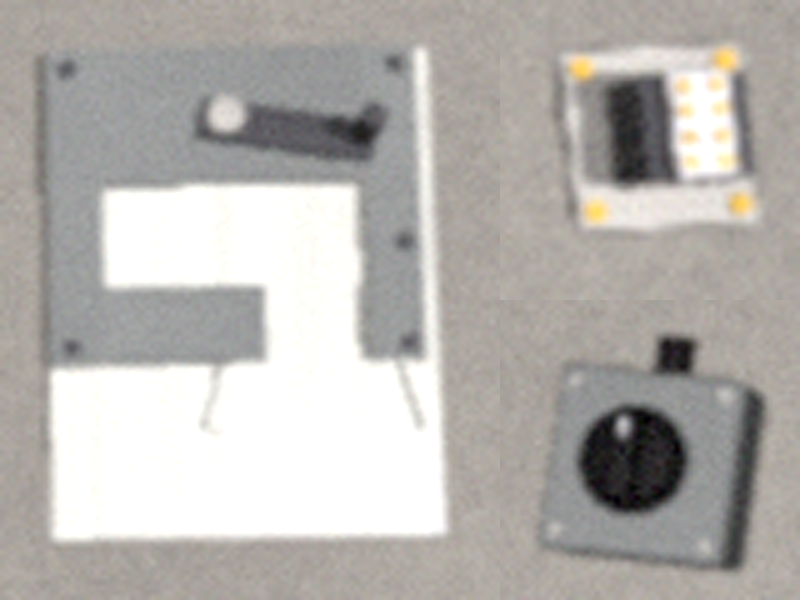

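Zoomed view: slot leg 1 spans zoom x 265–360, which is columns 321–340. Leg 2 spans rows 184–287, which is rows 215–235. The shelf's front edge is near row 286. The keeper pivot is the light disc at (313,201), with its post towards (342,202). The black cap is at (186,242), with its ridge running roughly up and down in the image. Next, sub-pixel edges.

```bash
python3 - <<'E'
from h import *
from scipy.optimize import least_squares
s,d=pickle.load(open("first.pkl","rb"));t=d["top"]
g=cv2.cvtColor(t["pixels"],cv2.COLOR_RGB2GRAY).astype(float)
def cross(prof,lev):
    i=np.where((prof[:-1]-lev)*(prof[1:]-lev)<=0)[0]
    return [k+(lev-prof[k])/(prof[k+1]-prof[k]+1e-9) for k in i]
pts=[]
def rows(r0,r1,c0,c1,ax,val,z):   # vertical edge, scan along columns
    for r in range(r0,r1):
        p=g[r,c0:c1];x=cross(p,(p.max()+p.min())/2)
        if len(x)==1:pts.append((*onz(t,(c0+x[0],r),z)[:2],ax,val))
def cols(c0,c1,r0,r1,ax,val,z):
    for c in range(c0,c1):
        p=g[r0:r1,c];x=cross(p,(p.max()+p.min())/2)
        if len(x)==1:pts.append((*onz(t,(c,r0+x[0]),z)[:2],ax,val))
rows(220,246,335,346,1,-.059,.019)
rows(239,247,316,326,1,-.011,.019)
cols(294,335,209,221,0,.049,.019)
cols(294,316,229,240,0,.001,.019)
cols(284,352,279,292,0,-.115,.006)
rows(255,281,350,363,1,-.092,.006)
rows(255,281,271,284,1,.090,.006)
P=np.array(pts)
def res(q):
    c,s_=np.cos(q[2]),np.sin(q[2]);dx=P[:,0]-q[0];dy=P[:,1]-q[1]
    l=np.c_[c*dx+s_*dy,-s_*dx+c*dy];return l[np.arange(len(P)),P[:,2].astype(int)]-P[:,3]
f=least_squares(res,[.53,-.02,0],loss="soft_l1",f_scale=.001)
print("nest",f.x);r=res(f.x)
for a,v in sorted(set(map(tuple,P[:,2:]))):m=(P[:,2]==a)&(P[:,3]==v);print(a,v,m.sum(),r[m].mean().round(4),r[m].std().round(4))
q=f.x;Rn=np.array([[np.cos(q[2]),-np.sin(q[2])],[np.sin(q[2]),np.cos(q[2])]])
for n,p in dict(bay=(-.085,-.035),corner=(.025,-.035),home=(.025,.043),pivot=(.08,.006),post=(.08-.065*np.cos(1.6),.006-.065*np.sin(1.6))).items():
    w=q[:2]+Rn@p;print(n,w,proj(t,[*w,.075]))
np.save("nest.npy",q)
# transformer foot & stop from screws
hsv=cv2.cvtColor(t["pixels"],cv2.COLOR_RGB2HSV)
m=cv2.inRange(hsv,(15,90,120),(35,255,255));n,l,st,ce=cv2.connectedComponentsWithStats(m)
for i in range(1,n):
    if 395<ce[i][0]<460 and 220<ce[i][1]<320: print("scr",st[i][4],ce[i],onz(t,ce[i],.006)[:2])
m=(g[205:280,155:225]<45).astype(np.uint8);n,l,st,ce=cv2.connectedComponentsWithStats(m)
for i in range(1,n):print("blk",st[i],ce[i]+[155,205],onz(t,ce[i]+[155,205],.079)[:2]) if st[i][4]>20 else 0
T=R.from_rotvec(s["tool_rot"]).as_matrix();print(T.round(3))
E
```

```text
nest [ 5.36455348e-01 -1.67664205e-02  2.77069305e-04]
0.0 -0.115 68 0.0001 0.0006
0.0 0.001 22 0.0005 0.0003
0.0 0.049 40 -0.0005 0.0006
1.0 -0.092 20 -0.0008 0.0002
1.0 -0.059 25 0.0033 0.0013
1.0 -0.011 8 -0.0005 0.0002
1.0 0.09 22 -0.0004 0.0003
bay [ 0.45146505 -0.05178997] [334.22305546 270.76653224]
corner [ 0.56146504 -0.05175949] [332.06748749 220.64816175]
home [0.56144343 0.0262405 ] [296.81227731 221.61011278]
pivot [ 0.61645368 -0.01074426] [312.64770718 196.79060982]
post [ 0.61836965 -0.07571601] [341.7314273  195.14041744]
scr 7 [437.         231.28571429] [ 0.5393053  -0.30371949]
scr 9 [413. 233.] [ 0.53676039 -0.24725742]
scr 1 [430. 236.] [ 0.52861622 -0.2864772 ]
scr 6 [440.  255.5] [ 0.48239038 -0.30608644]
scr 8 [415.5 257. ] [ 0.48037596 -0.24900944]
scr 8 [421.125 283.875] [ 0.41825593 -0.25742523]
scr 7 [445.71428571 285.        ] [ 0.41430348 -0.31363246]
scr 1 [444. 295.] [ 0.39176192 -0.3078166 ]
scr 1 [435. 300.] [ 0.38099826 -0.2863558 ]
scr 7 [421.         308.71428571] [ 0.3622216  -0.25293808]
scr 8 [446.  309.5] [ 0.35911718 -0.30964684]
blk [37 13  6  6 35] [194.57142857 220.57142857] [0.56937325 0.25259374]
blk [ 21  27  21  20 303] [186.29042904 241.97689769] [0.52228969 0.27045173]
[[-0.954  0.299 -0.   ]
 [ 0.299  0.954 -0.002]
 [-0.    -0.002 -1.   ]]
```

Call:
{"api": "send_rows", "payload": {"steps": [{"turn": -0.75, "grip": 0}, {"turn": -0.75, "grip": 0}, {"turn": -0.68, "grip": 0}, {"tx": -0.55, "ty": -0.58, "grip": 0}, {"tx": -0.55, "ty": -0.58, "grip": 0}, {"tx": -0.55, "ty": -0.58, "grip": 0}, {"tx": -0.55, "ty": -0.58, "grip": 0}, {"tx": -0.55, "ty": -0.58, "grip": 0}, {"tx": -0.55, "ty": -0.58, "grip": 0}, {"tx": -0.55, "ty": -0.58, "grip": 0}, {"tx": -0.55, "ty": -0.58, "grip": 0}, {"tx": -0.55, "ty": -0.58, "grip": 0}]}}

```text
validation failed for argument at $.st...
```

Call:
{"api": "send_rows", "payload": {"steps": [{"tx": -0.4, "ty": -0.5, "grip": 0}, {"grip": 0}, {"grip": 0}]}}

```text
validation failed for argument at $.st...
```

```bash
cat >>h.py <<'E'
def wrist(name):
    s=ctrl.get_state();im=ctrl.get_image("wrist");cv2.imwrite(f"pics/{name}.png",im["pixels"][:,:,::-1])
    T=np.eye(4);T[:3,:3]=R.from_rotvec(s["tool_rot"]).as_matrix();T[:3,3]=s["position"]
    im["cam_to_world"]=T@im["T_tool_cam"];pickle.dump((s,im),open(name+".pkl","wb"));return s,im
def wonz(im,uv,z):
    K=im["K"];a=np.array([(uv[0]-K[0,2])/K[0,0],(uv[1]-K[1,2])/K[1,1]]);r=np.hypot(*a)+1e-12
    d=im["cam_to_world"][:3,:3]@np.array([*(np.sin(r)*a/r),np.cos(r)]);o=im["cam_to_world"][:3,3];return o+d*(z-o[2])/d[2]
def wproj(im,p):
    T=im["cam_to_world"];c=T[:3,:3].T@(np.asarray(p)-T[:3,3]);r=np.arctan2(np.hypot(c[0],c[1]),c[2]);n=np.hypot(c[0],c[1])
    return im["K"][:2,2]+im["K"][0,0]*r*c[:2]/n
def tell(s):
    a=R.from_rotvec(s["tool_rot"]).as_matrix();print("t",s["time"],"pos",s["position"].round(4),"yaw",np.degrees(np.arctan2(a[1,0],a[0,0])).round(2),"F",s["ft_force"].round(1),"j7",s["joint_positions"].round(2),s["grip_width"])
E
python3 -c "
from h import *
s,im=wrist('w_stop');tell(s);print(wproj(im,[.5223,.2705,.079]))"
```

```text
t 0.15 pos [0.1944 0.6198 0.2357] yaw 162.59 F [ 0.4 -0.3 -0.1] j7 [-1.25  0.32 -0.07  1.45  0.02  1.37 -0.06] 1.000889034986601
[144.96203693 426.81826723]
```

View pics/w_stop.png

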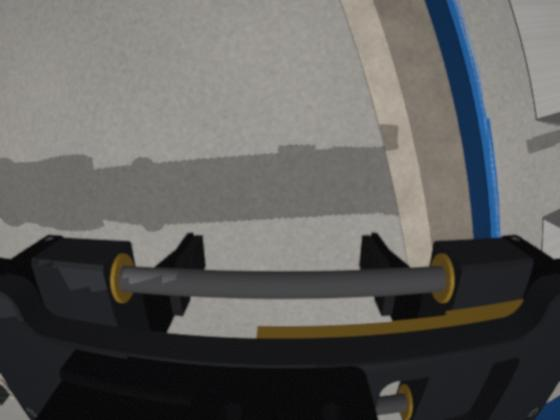

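The wrist picture is still the start pose: bench edge on the right, fingers at rows 240–320. The rows were refused, probably because keys were missing. It also shows that the camera sees the tool +x side of the jaws.

Call:
{"api": "send_rows", "payload": {"steps": [{"tx": 0, "ty": 0, "tz": 0, "turn": -0.75, "grip": 0}, {"tx": 0, "ty": 0, "tz": 0, "turn": -0.75, "grip": 0}, {"tx": 0, "ty": 0, "tz": 0, "turn": -0.68, "grip": 0}]}}

```text
time: 0.57
position: [0.1944, 0.6201, 0.2363]
tool_rot: [0.006, -3.142, 0.001]
ft_force: [-0.3, 0.1, 0.5]
grip_width: 0.747
grip_force: 0.0
```

Call:
{"api": "send_rows", "payload": {"steps": [{"tx": -0.6, "ty": -0.53, "tz": 0, "turn": 0, "grip": 0}, {"tx": -0.6, "ty": -0.53, "tz": 0, "turn": 0, "grip": 0}, {"tx": -0.6, "ty": -0.53, "tz": 0, "turn": 0, "grip": 0}, {"tx": -0.6, "ty": -0.53, "tz": 0, "turn": 0, "grip": 0}, {"tx": -0.6, "ty": -0.53, "tz": 0, "turn": 0, "grip": 0}, {"tx": -0.6, "ty": -0.53, "tz": 0, "turn": 0, "grip": 0}, {"tx": -0.6, "ty": -0.53, "tz": 0, "turn": 0, "grip": 0}, {"tx": -0.6, "ty": -0.53, "tz": 0, "turn": 0, "grip": 0}, {"tx": -0.6, "ty": -0.53, "tz": 0, "turn": 0, "grip": 0}, {"tx": -0.6, "ty": -0.53, "tz": 0, "turn": 0, "grip": 0}, {"tx": -0.6, "ty": -0.53, "tz": 0, "turn": 0, "grip": 0}, {"tx": 0, "ty": 0, "tz": 0, "turn": 0, "grip": 0}]}}

```text
time: 2.08
position: [0.5939, 0.2651, 0.236]
tool_rot: [0.012, 3.14, -0.005]
ft_force: [-0.4, -0.4, -0.4]
grip_width: 0.005
grip_force: 0.0
```

```bash
python3 -c "
from h import *
s,im=wrist('w_stop');tell(s);print(wproj(im,[.5223,.2705,.079]))"
```

```text
t 2.075 pos [0.5939 0.2651 0.236 ] yaw 179.56 F [-0.4 -0.4 -0.4] j7 [-0.62  0.32  0.2   1.46 -0.06  1.37  1.15] 0.0047944222190354395
[286.61909576 113.50789056]
```

View pics/w_stop.png

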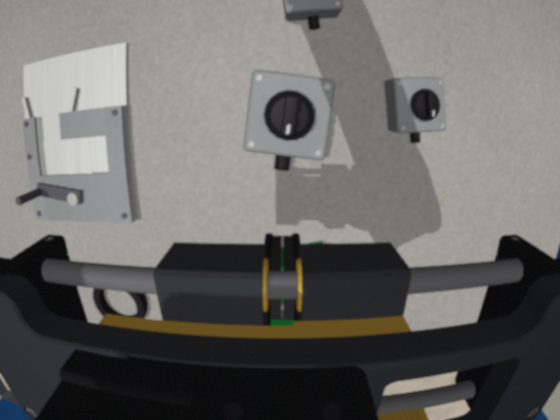

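Wrist view: stop box with corner screws near (258,77), (327,86), (319,154) and (250,148). Black cap at (290,114), with its ridge mark towards (289,130). The nest is on the left.

```bash
python3 - <<'E'
from h import *
s,im=pickle.load(open('w_stop.pkl','rb'))
g=cv2.cvtColor(im["pixels"],cv2.COLOR_RGB2GRAY)
q=[]
for u,v in[(258,77),(327,86),(319,154),(250,148)]:
    w=g[v-5:v+6,u-5:u+6].astype(float);w=np.clip(w-np.percentile(w,85),0,None);y,x=np.mgrid[-5:6,-5:6];p=(u+(w*x).sum()/w.sum(),v+(w*y).sum()/w.sum());q.append(wonz(im,p,.055)[:2]);print(np.round(p,1),q[-1])
q=np.array(q);print("box",q.mean(0),"edges",np.diff(np.r_[q,q[:1]],axis=0))
m=(g[70:150,245:335]<60).astype(np.uint8)*255
c=max(cv2.findContours(m,0,1)[0],key=cv2.contourArea)
e=cv2.minEnclosingCircle(c);uv=np.array(e[0])+[245,70];print(uv,e[1],cv2.contourArea(c));print("cap at z.075",wonz(im,uv,.075))
z=cv2.resize(im["pixels"][65:165,240:340,::-1],None,fx=6,fy=6,interpolation=cv2.INTER_CUBIC);cv2.imwrite("pics/z2.png",cv2.convertScaleAbs(z,alpha=2))
E
```

```text
[258.8  77.2] [0.48540871 0.24339502]
[325.9  87.1] [0.49558762 0.3101973 ]
[317.6 152.5] [0.56240947 0.30216776]
[250.9 144.1] [0.55332806 0.2343397 ]
box [0.52418347 0.27252495] edges [[ 0.0101789   0.06680229]
 [ 0.06682186 -0.00802954]
 [-0.00908141 -0.06782807]
 [-0.06791935  0.00905532]]
[289.268116   115.07004929] 24.461633682250977 1778.5
cap at z.075 [0.52385973 0.27302262 0.075     ]
```

View pics/z2.png

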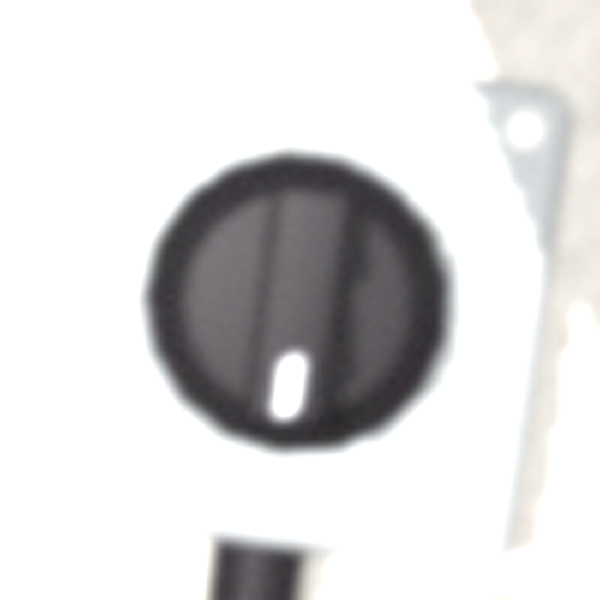

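Call:
{"api": "send_rows", "payload": {"steps": [{"tx": 0.6, "ty": 0.07, "tz": 0.5, "turn": 0, "grip": 0}, {"tx": 0.57, "ty": 0.06, "tz": 0.6, "turn": 0, "grip": 0}, {"tx": 0, "ty": 0, "tz": 0.6, "turn": 0, "grip": 0}, {"tx": 0, "ty": 0, "tz": 0.37, "turn": 0, "grip": 0}, {"tx": 0, "ty": 0, "tz": 0.1, "turn": 0, "grip": 0}, {"tx": 0, "ty": 0, "tz": 0.05, "turn": 0, "grip": 0}, {"tx": 0, "ty": 0, "tz": 0.03, "turn": 0, "grip": 0}, {"tx": 0, "ty": 0, "tz": 0, "turn": 0, "grip": 0}]}}

```text
time: 3.12
position: [0.5208, 0.2792, 0.1025]
tool_rot: [-0.001, 3.14, 0.002]
ft_force: [-1.2, 1.0, 2.3]
grip_width: 0.005
grip_force: 1.5
```

Call:
{"api": "send_rows", "payload": {"steps": [{"tx": 0, "ty": 0, "tz": -0.3, "turn": 0, "grip": 0}, {"tx": -0.05, "ty": -0.1, "tz": 0, "turn": 0, "grip": 0}, {"tx": 0, "ty": 0, "tz": 0.25, "turn": 0, "grip": 0}, {"tx": 0, "ty": 0, "tz": 0.05, "turn": 0, "grip": 0}, {"tx": 0, "ty": 0, "tz": 0.05, "turn": 0, "grip": 0}, {"tx": 0, "ty": 0, "tz": 0.03, "turn": 0, "grip": 0}, {"tx": 0, "ty": 0, "tz": 0, "turn": 0, "grip": 0}, {"tx": 0, "ty": 0, "tz": 0, "turn": 0, "grip": 0}, {"tx": 0, "ty": 0, "tz": 0, "turn": 0, "grip": 0}]}}

```text
time: 4.25
position: [0.5242, 0.2717, 0.1009]
tool_rot: [0.0, 3.141, 0.0]
ft_force: [-8.4, -5.9, 27.8]
grip_width: 0.007
grip_force: 13.7
```

Call:
{"api": "send_rows", "payload": {"steps": [{"tx": 0, "ty": 0, "tz": -0.6, "turn": 0, "grip": 0}, {"tx": 0, "ty": 0, "tz": -0.7, "turn": 0, "grip": 0}, {"tx": -0.25, "ty": -0.6, "tz": -0.4, "turn": 0, "grip": 1}, {"tx": -0.25, "ty": -0.75, "tz": -0.3, "turn": 0, "grip": 1}, {"tx": -0.25, "ty": -0.75, "tz": -0.3, "turn": 0, "grip": 1}, {"tx": -0.25, "ty": -0.75, "tz": 0, "turn": 0, "grip": 1}, {"tx": -0.25, "ty": -0.75, "tz": 0, "turn": 0, "grip": 1}, {"tx": -0.25, "ty": -0.75, "tz": 0, "turn": 0, "grip": 1}, {"tx": -0.25, "ty": -0.75, "tz": 0, "turn": 0, "grip": 1}, {"tx": -0.25, "ty": -0.75, "tz": 0, "turn": 0, "grip": 1}, {"tx": -0.25, "ty": -0.75, "tz": 0, "turn": 0, "grip": 1}, {"tx": 0, "ty": 0, "tz": 0, "turn": 0, "grip": 1}]}}

```text
time: 5.75
position: [0.6578, -0.1296, 0.2328]
tool_rot: [-0.011, -3.139, 0.006]
ft_force: [0.1, 0.1, 0.1]
grip_width: 0.981
grip_force: 0.0
```

Call:
{"api": "send_rows", "payload": {"steps": [{"tx": 0, "ty": 0, "tz": 0, "turn": 0, "grip": 1}, {"tx": 0, "ty": 0, "tz": 0, "turn": 0, "grip": 1}]}}

```text
time: 6.0
position: [0.6586, -0.1213, 0.2341]
tool_rot: [0.005, -3.141, -0.002]
ft_force: [-0.1, 0.6, 1.0]
grip_width: 0.996
grip_force: 0.0
```

```bash
python3 -c "
from h import *
s,im=wrist('w_mid');tell(s)
for n,p in dict(foot=[.5097,-.2765,.006],bay=[.4515,-.0518,.006],pivot=[.6165,-.0107,.03],post=[.609,-.0757,.075]).items():print(n,wproj(im,p))"
```

```text
t 6.0 pos [ 0.6586 -0.1213  0.2341] yaw -179.81 F [-0.1  0.6  1. ] j7 [-0.17  0.38  0.42  1.41 -0.15  1.38  1.82] 0.9960308421685331
foot [151.468559    54.45001491]
bay [341.14003608   2.29770072]
pivot [379.95098133 142.41624024]
post [328.8235267  137.58410041]
```

View pics/w_mid.png

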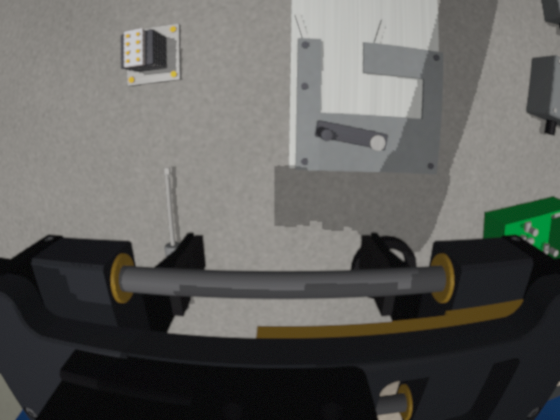

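Mid view: transformer at about (150,55). Slot leg 1 is between columns 321 and 363, leg 2 between rows 76 and 115, pivot disc at (377,143), post top at (323,130). I'll refit the nest and measure the post and the transformer.

```bash
python3 - <<'E'
from h import *
from scipy.optimize import least_squares
s,im=pickle.load(open('w_mid.pkl','rb'))
g=cv2.GaussianBlur(cv2.cvtColor(im["pixels"],cv2.COLOR_RGB2GRAY),(3,3),0).astype(float)
pts=[]
def edge(n,rng,a,b,vert,ax,val,z):
    for r in rng:
        p=g[r,a:b] if vert else g[a:b,r]
        d=np.abs(np.diff(p));k=d.argmax()
        if d[k]<8:continue
        w=d[max(0,k-2):k+3];x=a+.5+(w*np.arange(max(0,k-2),max(0,k-2)+len(w))).sum()/w.sum()
        pts.append((*wonz(im,(x,r) if vert else (r,x),z)[:2],ax,val,hash(n)))
edge("y-59",range(55,105),313,330,1,1,-.059,.019)
edge("y-11",range(48,70),357,370,1,1,-.011,.019)
edge("x49",range(328,415),105,127,0,0,.049,.019)
edge("x1",range(370,415),70,84,0,0,.001,.019)
edge("y-92",range(40,150),284,297,1,1,-.092,.006)
P=np.array(pts)
def res(q):
    c,s_=np.cos(q[2]),np.sin(q[2]);dx=P[:,0]-q[0];dy=P[:,1]-q[1]
    l=np.c_[c*dx+s_*dy,-s_*dx+c*dy];return l[np.arange(len(P)),P[:,2].astype(int)]-P[:,3]
f=least_squares(res,[.536,-.017,0],loss="soft_l1",f_scale=.001);print("nest",f.x,np.load("nest.npy"));r=res(f.x)
for a,v in sorted(set(map(tuple,P[:,2:4]))):m=(P[:,2]==a)&(P[:,3]==v);print(a,v,m.sum(),r[m].mean().round(4),r[m].std().round(4))
np.save("nest2.npy",f.x)
print("pivot",wonz(im,(377,143),.03),"post",wonz(im,(323,130),.075))
hsv=cv2.cvtColor(im["pixels"],cv2.COLOR_RGB2HSV)
m=cv2.inRange(hsv,(15,90,120),(35,255,255));n,l,st,ce=cv2.connectedComponentsWithStats(m)
for i in range(1,n):
    if ce[i][0]<200 and ce[i][1]<100 and st[i][4]>8: print("scr",st[i][4],ce[i],onz and wonz(im,ce[i],.006)[:2])
E
```

```text
nest [ 0.53776762 -0.01815867  0.01848788] [ 5.36455348e-01 -1.67664205e-02  2.77069305e-04]
0.0 0.001 45 0.0016 0.0006
0.0 0.049 87 -0.0008 0.0008
1.0 -0.092 110 0.0011 0.0025
1.0 -0.059 50 0.0004 0.0011
1.0 -0.011 22 -0.0014 0.0002
pivot [ 0.61728758 -0.01415299  0.03      ] post [ 0.60186945 -0.08143977  0.075     ]
scr 29 [172.5862069   28.72413793] [ 0.48019947 -0.24972149]
scr 29 [173.27586207  73.5862069 ] [ 0.53611857 -0.24813543]
scr 26 [131.   79.5] [ 0.53805978 -0.30439879]
```

```bash
python3 - <<'E'
from h import *
s,im=pickle.load(open('w_mid.pkl','rb'));t=pickle.load(open("first.pkl","rb"))[1]["top"]
def dark(img,u,v,h):
    g=cv2.cvtColor(img["pixels"],cv2.COLOR_RGB2GRAY).astype(float);u,v=int(round(u)),int(round(v));w=g[v-h:v+h+1,u-h:u+h+1];w=np.clip(np.percentile(w,25)-w,0,None);y,x=np.mgrid[-h:h+1,-h:h+1];return u+(w*x).sum()/w.sum(),v+(w*y).sum()/w.sum()
W=[(305,45),(436,57),(430,165),(304,160)]
a=np.array([wonz(im,dark(im,*p,4),.019)[:2] for p in W])
Tz=[(409,341),(72,347),(66,69),(393,63)]
b=np.array([onz(t,dark(t,268+x/5,178+y/5,2),.019)[:2] for x,y in Tz])
for q in(a,b):
    print(q.round(4).tolist(),"mean",q.mean(0).round(4))
    e=[q[3]-q[0],q[2]-q[1]];print("yawx",[np.degrees(np.arctan2(v[1],v[0])).round(2) for v in e],"yawy",[np.degrees(np.arctan2(-v[0],v[1])).round(2) for v in(q[1]-q[0],q[2]-q[3])])
E
```

```text
[[0.5091, -0.095], [0.5107, 0.0616], [0.6427, 0.0602], [0.641, -0.0948]] mean [ 0.5759 -0.017 ]
yawx [np.float64(0.07), np.float64(-0.57)] yawy [np.float64(-0.57), np.float64(-0.64)]
[[0.5093, -0.0948], [0.5107, 0.0619], [0.6428, 0.0614], [0.6412, -0.0938]] mean [ 0.576  -0.0163]
yawx [np.float64(0.4), np.float64(-0.19)] yawy [np.float64(-0.52), np.float64(-0.59)]
```

Call:
{"api": "send_rows", "payload": {"steps": [{"tx": 0.5, "ty": -0.52, "tz": 0, "turn": 0, "grip": 1}, {"tx": 0.5, "ty": -0.52, "tz": 0, "turn": -0.22, "grip": 1}, {"tx": 0.5, "ty": -0.52, "tz": 0.3, "turn": 0, "grip": 1}, {"tx": 0.5, "ty": -0.52, "tz": 0.3, "turn": 0, "grip": 1}, {"tx": 0.48, "ty": -0.51, "tz": 0.3, "turn": 0, "grip": 1}, {"tx": 0, "ty": 0, "tz": 0.5, "turn": 0, "grip": 1}, {"tx": 0, "ty": 0, "tz": 0.5, "turn": 0, "grip": 1}, {"tx": 0, "ty": 0, "tz": 0, "turn": 0, "grip": 1}, {"tx": 0, "ty": 0, "tz": 0, "turn": 0, "grip": 1}, {"tx": 0, "ty": 0, "tz": 0, "turn": 0, "grip": 1}]}}

```text
time: 7.3
position: [0.5141, -0.2818, 0.1224]
tool_rot: [-0.05, 3.139, -0.001]
ft_force: [0.1, -0.2, 0.9]
grip_width: 1.001
grip_force: 0.0
```

```bash
python3 -c "
from h import *
tell(ctrl.get_state())"
```

```text
t 7.3 pos [ 0.5141 -0.2818  0.1224] yaw -178.17 F [ 0.1 -0.2  0.9] j7 [ 0.03  0.29  0.5   1.77 -0.15  1.12  2.18] 1.001440712003796
```

Call:
{"api": "send_rows", "payload": {"steps": [{"tx": 0.08, "ty": 0.08, "tz": 0.44, "turn": 0, "grip": 1}, {"tx": 0, "ty": 0, "tz": 0.5, "turn": 0, "grip": 1}, {"tx": 0, "ty": 0, "tz": 0.5, "turn": 0, "grip": 1}, {"tx": 0, "ty": 0, "tz": 0, "turn": 0, "grip": 0.7}, {"tx": 0, "ty": 0, "tz": 0, "turn": 0, "grip": 0.3}, {"tx": 0, "ty": 0, "tz": 0, "turn": 0, "grip": 0.3}, {"tx": 0, "ty": 0, "tz": 0, "turn": 0, "grip": 0.3}, {"tx": 0, "ty": 0, "tz": 0, "turn": 0, "grip": 0.3}], "newtons": 30}}

```text
time: 8.3
position: [0.5083, -0.2771, 0.0349]
tool_rot: [-0.049, 3.14, -0.0]
ft_force: [-0.3, 0.2, -0.3]
grip_width: 0.517
grip_force: 0.0
```

```bash
python3 -c "
from h import *
tell(ctrl.get_state())"
```

```text
t 8.3 pos [ 0.5083 -0.2771  0.0349] yaw -178.2 F [-0.3  0.2 -0.3] j7 [ 0.05  0.38  0.47  1.86 -0.21  0.95  2.22] 0.5174599517354591
```

Call:
{"api": "send_rows", "payload": {"steps": [{"tx": 0, "ty": 0, "tz": 0, "turn": 0, "grip": 0.3}, {"tx": 0, "ty": 0, "tz": 0, "turn": 0, "grip": 0.3}, {"tx": 0, "ty": 0, "tz": 0, "turn": 0, "grip": 0.3}], "newtons": 30}}

```text
time: 8.68
position: [0.5082, -0.2773, 0.0347]
tool_rot: [-0.049, 3.141, -0.001]
ft_force: [-0.3, -0.6, 3.3]
grip_width: 0.459
grip_force: 30.0
```

Call:
{"api": "send_rows", "payload": {"steps": [{"tx": 0, "ty": 0, "tz": -0.4, "turn": 0, "grip": 0.3}, {"tx": 0, "ty": 0, "tz": -0.5, "turn": 0, "grip": 0.3}, {"tx": 0, "ty": 0, "tz": -0.43, "turn": 0.25, "grip": 0.3}, {"tx": 0.14, "ty": 0.5, "tz": 0, "turn": 0, "grip": 0.3}, {"tx": 0.14, "ty": 0.6, "tz": 0, "turn": 0, "grip": 0.3}, {"tx": 0.14, "ty": 0.6, "tz": 0, "turn": 0, "grip": 0.3}, {"tx": 0.14, "ty": 0.6, "tz": 0, "turn": 0, "grip": 0.3}, {"tx": 0.14, "ty": 0.6, "tz": 0, "turn": 0, "grip": 0.3}, {"tx": 0.14, "ty": 0.5, "tz": 0, "turn": 0, "grip": 0.3}, {"tx": 0.12, "ty": 0.36, "tz": 0, "turn": 0, "grip": 0.3}, {"tx": 0, "ty": 0, "tz": 0, "turn": 0, "grip": 0.3}, {"tx": 0, "ty": 0, "tz": 0, "turn": 0, "grip": 0.3}], "newtons": 30}}

```text
time: 10.18
position: [0.4505, -0.0517, 0.1134]
tool_rot: [-0.006, -3.14, 0.001]
ft_force: [-1.0, 0.1, -4.7]
grip_width: 0.459
grip_force: 30.0
```

Call:
{"api": "send_rows", "payload": {"steps": [{"tx": 0, "ty": 0, "tz": 0, "turn": 0, "grip": 0.3}, {"tx": 0, "ty": 0, "tz": 0, "turn": 0, "grip": 0.3}]}}

```text
time: 10.42
position: [0.4512, -0.0519, 0.114]
tool_rot: [-0.008, -3.141, 0.0]
ft_force: [-0.6, 0.2, -4.3]
grip_width: 0.463
grip_force: 30.0
```

```bash
python3 -c "
from h import *
tell(ctrl.get_state())"
```

```text
t 10.425 pos [ 0.4512 -0.0519  0.114 ] yaw 179.72 F [-0.6  0.2 -4.3] j7 [-0.28 -0.    0.34  2.08  0.    1.07  1.62] 0.46268434411908704
```

Call:
{"api": "send_rows", "payload": {"steps": [{"tx": 0, "ty": 0, "tz": 0.4, "turn": 0, "grip": 0.3}, {"tx": 0, "ty": 0, "tz": 0.4, "turn": 0, "grip": 0.3}, {"tx": 0, "ty": 0, "tz": 0.3, "turn": 0, "grip": 0.3}, {"tx": 0, "ty": 0, "tz": 0.1, "turn": 0, "grip": 0.3}, {"tx": 0, "ty": 0, "tz": 0, "turn": 0, "grip": 0.3}, {"tx": 0, "ty": 0, "tz": 0, "turn": 0, "grip": 0.3}]}}

```text
time: 11.18
position: [0.452, -0.0513, 0.043]
tool_rot: [0.006, 3.14, 0.0]
ft_force: [-0.5, -0.4, -4.7]
grip_width: 0.456
grip_force: 30.0
```

Call:
{"api": "send_rows", "payload": {"steps": [{"tx": 0, "ty": 0, "tz": 0.03, "turn": 0, "grip": 0.3}, {"tx": -0.15, "ty": 0, "tz": 0, "turn": 0, "grip": 0.3}, {"tx": -0.15, "ty": 0, "tz": 0, "turn": 0, "grip": 0.3}, {"tx": -0.15, "ty": 0, "tz": 0, "turn": 0, "grip": 0.3}, {"tx": -0.15, "ty": 0, "tz": 0, "turn": 0, "grip": 0.3}, {"tx": 0, "ty": 0, "tz": 0, "turn": 0, "grip": 0.3}]}}

```text
time: 11.92
position: [0.4893, -0.0515, 0.0408]
tool_rot: [0.006, 3.138, -0.001]
ft_force: [1.1, -0.8, -1.1]
grip_width: 0.456
grip_force: 30.0
```

Call:
{"api": "send_rows", "payload": {"steps": [{"tx": -0.15, "ty": 0, "tz": 0, "turn": 0, "grip": 0.3}, {"tx": -0.15, "ty": 0, "tz": 0, "turn": 0, "grip": 0.3}, {"tx": -0.15, "ty": 0, "tz": 0, "turn": 0, "grip": 0.3}, {"tx": -0.15, "ty": 0, "tz": 0, "turn": 0, "grip": 0.3}, {"tx": 0, "ty": 0, "tz": 0, "turn": 0, "grip": 0.3}]}}

```text
time: 12.55
position: [0.5243, -0.0517, 0.0407]
tool_rot: [0.005, 3.14, -0.001]
ft_force: [-0.0, -1.0, -0.5]
grip_width: 0.459
grip_force: 30.0
```

Call:
{"api": "send_rows", "payload": {"steps": [{"tx": -0.15, "ty": 0, "tz": 0, "turn": 0, "grip": 0.3}, {"tx": -0.15, "ty": 0, "tz": 0, "turn": 0, "grip": 0.3}, {"tx": -0.15, "ty": 0, "tz": 0, "turn": 0, "grip": 0.3}, {"tx": -0.15, "ty": 0, "tz": 0, "turn": 0, "grip": 0.3}, {"tx": 0, "ty": 0, "tz": 0, "turn": 0, "grip": 0.3}, {"tx": 0, "ty": 0, "tz": 0, "turn": 0, "grip": 0.3}]}}

```text
time: 13.3
position: [0.5601, -0.0515, 0.0407]
tool_rot: [0.005, 3.139, 0.0]
ft_force: [1.8, -0.8, -0.0]
grip_width: 0.457
grip_force: 30.0
```

Call:
{"api": "send_rows", "payload": {"steps": [{"tx": 0, "ty": 0.15, "tz": 0, "turn": 0, "grip": 0.3}, {"tx": 0, "ty": 0.15, "tz": 0, "turn": 0, "grip": 0.3}, {"tx": 0, "ty": 0.15, "tz": 0, "turn": 0, "grip": 0.3}, {"tx": 0, "ty": 0.15, "tz": 0, "turn": 0, "grip": 0.3}, {"tx": 0, "ty": 0, "tz": 0, "turn": 0, "grip": 0.3}, {"tx": 0, "ty": 0, "tz": 0, "turn": 0, "grip": 0.3}]}}

```text
time: 14.05
position: [0.5596, -0.0136, 0.0407]
tool_rot: [0.004, 3.141, 0.003]
ft_force: [-0.6, 1.0, 4.8]
grip_width: 0.456
grip_force: 30.0
```

Call:
{"api": "send_rows", "payload": {"steps": [{"tx": 0, "ty": 0.15, "tz": 0, "turn": 0, "grip": 0.3}, {"tx": 0, "ty": 0.15, "tz": 0, "turn": 0, "grip": 0.3}, {"tx": 0, "ty": 0.15, "tz": 0, "turn": 0, "grip": 0.3}, {"tx": 0, "ty": 0.1, "tz": 0, "turn": 0, "grip": 0.3}, {"tx": 0, "ty": 0.05, "tz": 0, "turn": 0, "grip": 0.3}, {"tx": 0, "ty": 0, "tz": 0, "turn": 0, "grip": 0.3}, {"tx": 0, "ty": 0, "tz": 0, "turn": 0, "grip": 0.3}]}}

```text
time: 14.92
position: [0.5598, 0.0197, 0.0407]
tool_rot: [0.007, 3.141, -0.001]
ft_force: [0.9, -4.3, 4.3]
grip_width: 0.458
grip_force: 30.0
```

Call:
{"api": "send_rows", "payload": {"steps": [{"tx": 0, "ty": 0.04, "tz": 0, "turn": 0, "grip": 0.3}, {"tx": 0, "ty": 0.04, "tz": 0, "turn": 0, "grip": 0.3}, {"tx": 0, "ty": 0, "tz": 0, "turn": 0, "grip": 0.3}, {"tx": 0, "ty": 0, "tz": 0, "turn": 0, "grip": 0.3}]}}

```text
time: 15.42
position: [0.5598, 0.023, 0.0407]
tool_rot: [0.009, 3.141, -0.003]
ft_force: [0.1, -7.0, 6.6]
grip_width: 0.457
grip_force: 30.0
```

Call:
{"api": "send_rows", "payload": {"steps": [{"tx": 0, "ty": 0.04, "tz": 0, "turn": 0, "grip": 0.3}, {"tx": 0, "ty": 0.04, "tz": 0, "turn": 0, "grip": 0.3}, {"tx": 0, "ty": 0.03, "tz": 0, "turn": 0, "grip": 0.3}, {"tx": 0, "ty": 0, "tz": 0, "turn": 0, "grip": 0.3}, {"tx": 0, "ty": 0, "tz": 0, "turn": 0, "grip": 0.3}]}}

```text
time: 16.05
position: [0.5597, 0.0234, 0.041]
tool_rot: [0.014, 3.141, -0.014]
ft_force: [-1.4, -16.3, 9.0]
grip_width: 0.459
grip_force: 30.0
```

Call:
{"api": "send_rows", "payload": {"steps": [{"tx": 0, "ty": -0.09, "tz": 0, "turn": 0, "grip": 0.3}, {"tx": 0, "ty": 0, "tz": 0, "turn": 0, "grip": 0.3}, {"tx": 0, "ty": 0, "tz": 0, "turn": 0, "grip": 0.8}, {"tx": 0, "ty": 0, "tz": 0, "turn": 0, "grip": 0.8}, {"tx": 0, "ty": 0, "tz": 0, "turn": 0, "grip": 0.8}, {"tx": 0, "ty": 0, "tz": 0, "turn": 0, "grip": 0.8}, {"tx": 0, "ty": 0, "tz": -0.4, "turn": 0, "grip": 0.8}, {"tx": 0, "ty": 0, "tz": -0.6, "turn": 0, "grip": 0.5}, {"tx": 0, "ty": 0, "tz": -0.6, "turn": 0, "grip": 0}, {"tx": -0.6, "ty": -0.2, "tz": -0.6, "turn": 0, "grip": 0}, {"tx": -0.6, "ty": -0.2, "tz": -0.4, "turn": 0, "grip": 0}, {"tx": -0.3, "ty": 0, "tz": 0, "turn": 0, "grip": 0}]}}

```text
time: 17.55
position: [0.6521, 0.001, 0.199]
tool_rot: [0.008, 3.137, -0.0]
ft_force: [0.3, -0.8, -0.5]
grip_width: 0.315
grip_force: 0.0
```

Call:
{"api": "send_rows", "payload": {"steps": [{"tx": 0, "ty": 0, "tz": 0, "turn": 0, "grip": 0}, {"tx": 0, "ty": 0, "tz": 0, "turn": 0, "grip": 0}, {"tx": 0, "ty": 0, "tz": 0, "turn": 0, "grip": 0}, {"tx": 0, "ty": 0, "tz": 0, "turn": 0, "grip": 0}]}}

```text
time: 18.05
position: [0.6488, 0.0023, 0.1964]
tool_rot: [-0.005, -3.141, -0.0]
ft_force: [0.4, 0.2, 0.6]
grip_width: 0.008
grip_force: 0.0
```

```bash
python3 - <<'E'
from h import *
s,im=wrist('w_home');tell(s)
c=cv2.resize(im["pixels"][0:250,150:450,::-1],(720,600),interpolation=cv2.INTER_CUBIC);cv2.imwrite("pics/w_home_c.png",c)
hsv=cv2.cvtColor(im["pixels"],cv2.COLOR_RGB2HSV)
for n,p in dict(home=[.5614,.0262,.012],stripTop=[.5614,.0262,.066],post=[.609,-.0757,.075]).items():print(n,wproj(im,p))
E
```

```text
t 18.05 pos [0.6488 0.0023 0.1964] yaw 179.81 F [0.4 0.2 0.6] j7 [-0.31  0.35  0.34  1.52 -0.12  1.3   1.61] 0.008375161608592004
home [304.2897491   97.92386609]
stripTop [308.64671392  95.84854005]
post [189.44632126 154.10471245]
```

View pics/w_home_c.png

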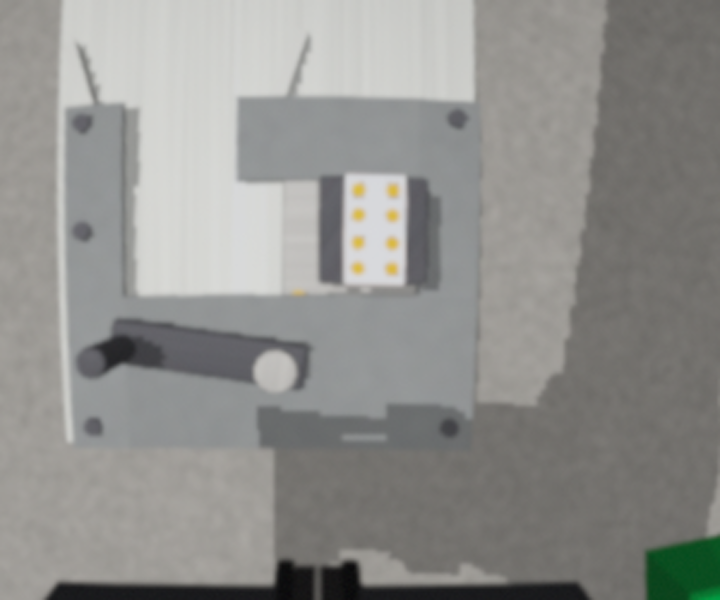

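Crop: the transformer is in the second leg, with its strip centre at crop (375,230), and the foot is under the lips. Post top at crop (92,360), pivot at (275,371), bolts visible at the cover's corners.

```bash
python3 - <<'E'
from h import *
s,im=pickle.load(open('w_home.pkl','rb'))
f=lambda x,y:(150+(x+.5)/2.4-.5,(y+.5)/2.4-.5)
for n,p,z in[("strip",(375,230),.066),("slot+y edge",(440,240),.019),("slotleft",(132,240),.017),("b1",(83,123),.019),("b2",(457,119),.019),("b3",(449,428),.019),("b4",(93,427),.019),("pivot",(275,371),.03),("pivot",(275,371),.027),("post",(92,360),.075)]:print(n,wonz(im,f(*p),z).round(4))
E
```

```text
strip [0.5612 0.0239 0.066 ]
slot+y edge [0.5629 0.0544 0.019 ]
slotleft [ 0.5612 -0.0743  0.017 ]
b1 [ 0.5091 -0.0948  0.019 ]
b2 [0.511  0.0616 0.019 ]
b3 [0.6429 0.06   0.019 ]
b4 [ 0.6415 -0.0949  0.019 ]
pivot [ 0.6168 -0.0137  0.03  ]
pivot [ 0.6172 -0.0139  0.027 ]
post [ 0.6052 -0.0768  0.075 ]
```

Call:
{"api": "send_rows", "payload": {"steps": [{"tx": 0, "ty": 0, "tz": 0, "turn": -1, "grip": 0}, {"tx": 0, "ty": 0, "tz": 0, "turn": -1, "grip": 0}, {"tx": 0, "ty": 0, "tz": 0, "turn": -1, "grip": 0}, {"tx": 0, "ty": 0, "tz": 0, "turn": -1, "grip": 0}, {"tx": 0, "ty": 0, "tz": 0, "turn": -1, "grip": 0}, {"tx": 0.5, "ty": -0.4, "tz": 0, "turn": 0, "grip": 0}, {"tx": 0.5, "ty": -0.4, "tz": 0, "turn": 0, "grip": 0}, {"tx": 0.41, "ty": -0.33, "tz": 0.3, "turn": 0, "grip": 0}, {"tx": 0, "ty": 0, "tz": 0.5, "turn": 0, "grip": 0}, {"tx": 0, "ty": 0, "tz": 0, "turn": 0, "grip": 0}, {"tx": 0, "ty": 0, "tz": 0, "turn": 0, "grip": 0}, {"tx": 0, "ty": 0, "tz": 0, "turn": 0, "grip": 0}]}}

```text
time: 19.6
position: [0.6288, -0.1035, 0.1499]
tool_rot: [-1.07, 2.951, -0.001]
ft_force: [1.1, -0.1, 0.9]
grip_width: 0.002
grip_force: 0.0
```

```bash
python3 -c "
from h import *
tell(ctrl.get_state())"
```

```text
t 19.6 pos [ 0.6288 -0.1035  0.1499] yaw -140.14 F [ 1.1 -0.1  0.9] j7 [-0.11  0.35  0.28  1.61 -0.1   1.2   2.46] 0.002484004583592173
```

```bash
python3 - <<'E'
import numpy as np
P=np.array([.6168,-.0125]);a=np.radians(219.86);X=np.array([np.cos(a),np.sin(a)]);Y=np.array([np.cos(a-np.pi/2),np.sin(a-np.pi/2)])
c=np.array([.6288,-.1035])
for th in [1.39,1.25,1.1,.95,.8,.65,.5,.35,.2,.1,0]:
    t=P+.065*np.array([-np.cos(th),-np.sin(th)])-.021*Y
    d=t-c;print(th,t.round(4),"tx %.2f ty %.2f"%(d@X/.06,d@Y/.06));c=t
E
```

```text
1.39 [ 0.6186 -0.0926] tx 0.01 ty 0.25
1.25 [ 0.6098 -0.0903] tx 0.09 ty 0.12
1.1 [ 0.6008 -0.0865] tx 0.07 ty 0.14
0.95 [ 0.5924 -0.0815] tx 0.05 ty 0.15
0.8 [ 0.585  -0.0752] tx 0.03 ty 0.16
0.65 [ 0.5785 -0.068 ] tx 0.00 ty 0.16
0.5 [ 0.5732 -0.0598] tx -0.02 ty 0.16
0.35 [ 0.5692 -0.0509] tx -0.04 ty 0.16
0.2 [ 0.5666 -0.0415] tx -0.07 ty 0.15
0.1 [ 0.5656 -0.0351] tx -0.06 ty 0.09
0 [ 0.5653 -0.0286] tx -0.07 ty 0.09
```

Call:
{"api": "send_rows", "payload": {"steps": [{"tx": 0, "ty": 0, "tz": 0.5, "turn": 0, "grip": 0}, {"tx": 0, "ty": 0, "tz": 0.5, "turn": 0, "grip": 0}, {"tx": 0, "ty": 0, "tz": 0.45, "turn": 0, "grip": 0}, {"tx": 0, "ty": 0, "tz": 0.12, "turn": 0, "grip": 0}, {"tx": 0, "ty": 0, "tz": 0, "turn": 0, "grip": 0}, {"tx": 0, "ty": 0, "tz": 0, "turn": 0, "grip": 0}]}}

```text
time: 20.35
position: [0.629, -0.1043, 0.0559]
tool_rot: [-1.068, 2.952, -0.002]
ft_force: [-0.3, 0.4, 0.2]
grip_width: 0.008
grip_force: 0.0
```

Call:
{"api": "send_rows", "payload": {"steps": [{"tx": 0.01, "ty": 0.15, "tz": 0, "turn": 0, "grip": 0}, {"tx": 0, "ty": 0.12, "tz": 0, "turn": 0, "grip": 0}, {"tx": 0.09, "ty": 0.12, "tz": 0, "turn": 0, "grip": 0}, {"tx": 0.07, "ty": 0.14, "tz": 0, "turn": 0, "grip": 0}, {"tx": 0.05, "ty": 0.15, "tz": 0, "turn": 0, "grip": 0}, {"tx": 0.03, "ty": 0.16, "tz": 0, "turn": 0, "grip": 0}, {"tx": 0, "ty": 0, "tz": 0, "turn": 0, "grip": 0}]}}

```text
time: 21.22
position: [0.5832, -0.0733, 0.0539]
tool_rot: [1.071, -2.953, -0.003]
ft_force: [-0.1, 0.7, 0.9]
grip_width: 0.008
grip_force: 0.0
```

Call:
{"api": "send_rows", "payload": {"steps": [{"tx": 0, "ty": 0.16, "tz": 0, "turn": 0, "grip": 0}, {"tx": -0.02, "ty": 0.16, "tz": 0, "turn": 0, "grip": 0}, {"tx": -0.04, "ty": 0.16, "tz": 0, "turn": 0, "grip": 0}, {"tx": -0.07, "ty": 0.15, "tz": 0, "turn": 0, "grip": 0}, {"tx": -0.06, "ty": 0.09, "tz": 0, "turn": 0, "grip": 0}, {"tx": -0.05, "ty": 0.05, "tz": 0, "turn": 0, "grip": 0}, {"tx": 0, "ty": 0, "tz": 0, "turn": 0, "grip": 0}]}}

```text
time: 22.1
position: [0.5657, -0.0296, 0.0542]
tool_rot: [-1.07, 2.953, 0.001]
ft_force: [-0.3, -0.4, -0.3]
grip_width: 0.003
grip_force: 0.0
```

Call:
{"api": "send_rows", "payload": {"steps": [{"tx": -0.03, "ty": 0.04, "tz": 0, "turn": 0, "grip": 0}, {"tx": -0.03, "ty": 0.04, "tz": 0, "turn": 0, "grip": 0}, {"tx": 0, "ty": 0, "tz": 0, "turn": 0, "grip": 0}, {"tx": 0, "ty": 0, "tz": 0, "turn": 0, "grip": 0}]}}

```text
time: 22.6
position: [0.5653, -0.0259, 0.0542]
tool_rot: [1.067, -2.955, 0.003]
ft_force: [0.9, -4.6, -0.2]
grip_width: 0.001
grip_force: 2.2
```

```bash
python3 - <<'E'
from h import *
tell(ctrl.get_state())
im=ctrl.get_image("scene");a=im["pixels"][200:280,170:310,::-1]
t=ctrl.get_image("top");b=t["pixels"][175:295,260:375,::-1]
c=np.zeros((600,800,3),np.uint8);c[:228,:400]=cv2.resize(a,(400,228),interpolation=cv2.INTER_CUBIC);c[:417,400:800]=cv2.resize(b,(400,417),interpolation=cv2.INTER_CUBIC)
cv2.imwrite("pics/keep.png",c[:420])
E
```

```text
t 22.6 pos [ 0.5653 -0.0259  0.0542] yaw -140.27 F [ 0.9 -4.6 -0.2] j7 [-0.21  0.31  0.24  1.87 -0.09  0.98  2.33] 0.0006953937654164015
```

View pics/keep.png

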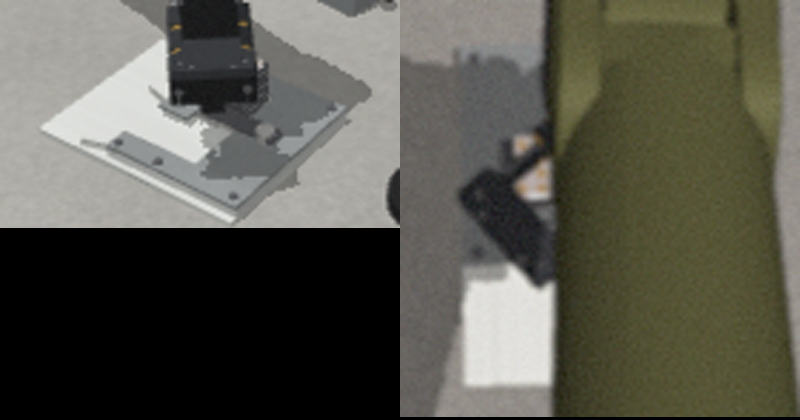

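The scene crop shows the keeper bar now lying along nest -x from its pivot, and the force shows a firm stop. One more nudge, then back off and verify.

Call:
{"api": "send_rows", "payload": {"steps": [{"tx": -0.03, "ty": 0.04, "tz": 0, "turn": 0, "grip": 0}, {"tx": 0, "ty": 0, "tz": 0, "turn": 0, "grip": 0}, {"tx": 0, "ty": 0, "tz": 0, "turn": 0, "grip": 0}]}}

```text
time: 23.08
position: [0.5652, -0.0256, 0.0542]
tool_rot: [1.065, -2.955, 0.007]
ft_force: [0.8, -10.5, 0.0]
grip_width: 0.007
grip_force: 4.1
```

Call:
{"api": "send_rows", "payload": {"steps": [{"tx": 0.1, "ty": -0.2, "tz": 0, "turn": 0, "grip": 0}, {"tx": 0.1, "ty": -0.2, "tz": 0, "turn": 0, "grip": 0}, {"tx": 0, "ty": 0, "tz": -0.5, "turn": 0, "grip": 0}, {"tx": 0, "ty": 0, "tz": -0.7, "turn": 0, "grip": 0}, {"tx": 0, "ty": 0, "tz": -0.7, "turn": 0, "grip": 0}, {"tx": 0, "ty": 0, "tz": -0.5, "turn": 1, "grip": 0}, {"tx": 0, "ty": 0, "tz": 0, "turn": 1, "grip": 0}, {"tx": 0, "ty": 0, "tz": 0, "turn": 1, "grip": 0}, {"tx": 0, "ty": 0, "tz": 0, "turn": 1, "grip": 0}, {"tx": 0, "ty": 0, "tz": 0, "turn": 1, "grip": 0}]}}

```text
time: 24.32
position: [0.5712, -0.0471, 0.1982]
tool_rot: [-0.012, -3.142, -0.002]
ft_force: [0.1, 1.4, -0.6]
grip_width: 0.006
grip_force: 0.0
```

```bash
python3 -c "
from h import *
tell(ctrl.get_state())"
```

```text
t 24.325 pos [ 0.5712 -0.0471  0.1982] yaw 179.55 F [ 0.1  1.4 -0.6] j7 [-0.26  0.18  0.33  1.71 -0.06  1.26  1.65] 0.006261880972392924
```

Call:
{"api": "send_rows", "payload": {"steps": [{"tx": -0.5, "ty": 0.3, "tz": 0, "turn": 0, "grip": 0}, {"tx": -0.5, "ty": 0.3, "tz": 0, "turn": 0, "grip": 0}, {"tx": -0.33, "ty": 0.2, "tz": 0, "turn": 0, "grip": 0}, {"tx": 0, "ty": 0, "tz": 0, "turn": 0, "grip": 0}, {"tx": 0, "ty": 0, "tz": 0, "turn": 0, "grip": 0}, {"tx": 0, "ty": 0, "tz": 0, "turn": 0, "grip": 0}]}}

```text
time: 25.08
position: [0.6505, -0.0008, 0.1984]
tool_rot: [-0.008, -3.142, -0.0]
ft_force: [-0.3, 0.5, 0.5]
grip_width: 0.006
grip_force: 0.0
```

```bash
python3 - <<'E'
from h import *
s,im=wrist('w_k');tell(s)
c=cv2.resize(im["pixels"][0:250,150:450,::-1],(720,600),interpolation=cv2.INTER_CUBIC);cv2.imwrite("pics/w_k_c.png",c)
E
```

```text
t 25.075 pos [ 0.6505 -0.0008  0.1984] yaw 179.72 F [-0.3  0.5  0.5] j7 [-0.28  0.35  0.31  1.51 -0.11  1.3   1.6 ] 0.006109938779697238
```

View pics/w_k_c.png

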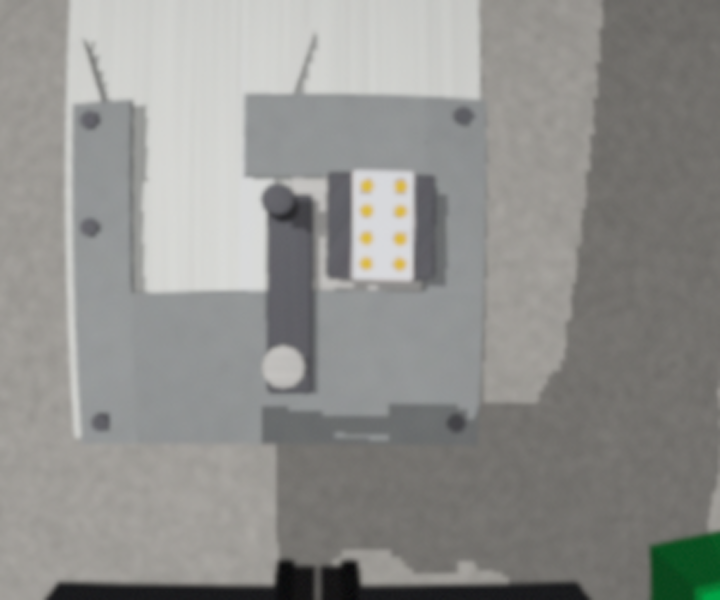

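The keeper lies shut along nest -x, post at crop (279,200), with the transformer home beside it. Now on to the stop.

Call:
{"api": "send_rows", "payload": {"steps": [{"tx": 0.3, "ty": 0.65, "tz": 0, "turn": 0, "grip": 0.5}, {"tx": 0.3, "ty": 0.65, "tz": 0, "turn": 0, "grip": 0.5}, {"tx": 0.3, "ty": 0.65, "tz": 0, "turn": 0, "grip": 0.5}, {"tx": 0.3, "ty": 0.65, "tz": 0, "turn": 0, "grip": 0.5}, {"tx": 0.3, "ty": 0.65, "tz": 0, "turn": 0, "grip": 0.5}, {"tx": 0.3, "ty": 0.65, "tz": 0, "turn": 0, "grip": 0.5}, {"tx": 0.31, "ty": 0.66, "tz": 0, "turn": 0, "grip": 0.5}, {"tx": 0, "ty": 0, "tz": 0.5, "turn": 0.87, "grip": 0.5}, {"tx": 0, "ty": 0, "tz": 0.5, "turn": 0, "grip": 0.5}, {"tx": 0, "ty": 0, "tz": 0, "turn": 0, "grip": 0.5}, {"tx": 0, "ty": 0, "tz": 0, "turn": 0, "grip": 0.5}, {"tx": 0, "ty": 0, "tz": 0, "turn": 0, "grip": 0.5}]}}

```text
time: 26.62
position: [0.5265, 0.2746, 0.14]
tool_rot: [0.197, 3.133, 0.003]
ft_force: [0.2, -0.1, -0.2]
grip_width: 0.499
grip_force: 0.0
```

```bash
python3 -c "
from h import *
tell(ctrl.get_state())"
```

```text
t 26.625 pos [0.5265 0.2746 0.14  ] yaw 172.81 F [ 0.2 -0.1 -0.2] j7 [-0.65  0.26  0.15  1.72 -0.04  1.15  0.95] 0.49916842578992715
```

Call:
{"api": "send_rows", "payload": {"steps": [{"tx": 0.04, "ty": -0.03, "tz": 0.3, "turn": 0, "grip": 0.5}, {"tx": 0, "ty": 0, "tz": 0.35, "turn": 0, "grip": 0.5}, {"tx": 0, "ty": 0, "tz": 0.2, "turn": 0, "grip": 0.5}, {"tx": 0, "ty": 0, "tz": 0, "turn": 0, "grip": 0.5}, {"tx": 0, "ty": 0, "tz": 0, "turn": 0, "grip": 0}, {"tx": 0, "ty": 0, "tz": 0, "turn": 0, "grip": 0}, {"tx": 0, "ty": 0, "tz": 0, "turn": 0, "grip": 0}, {"tx": 0, "ty": 0, "tz": 0, "turn": 0, "grip": 0}, {"tx": 0, "ty": 0, "tz": 0, "turn": 0, "grip": 0}, {"tx": 0, "ty": 0, "tz": 0, "turn": 0, "grip": 0}], "newtons": 15}}

```text
time: 27.88
position: [0.523, 0.2716, 0.0875]
tool_rot: [-0.198, -3.135, 0.002]
ft_force: [-2.8, -4.6, 6.3]
grip_width: 0.135
grip_force: 15.0
```

Call:
{"api": "send_rows", "payload": {"steps": [{"tx": 0, "ty": 0, "tz": -0.02, "turn": 0.8, "grip": 0}, {"tx": 0, "ty": 0, "tz": -0.02, "turn": 0.8, "grip": 0}, {"tx": 0, "ty": 0, "tz": -0.02, "turn": 0.8, "grip": 0}, {"tx": 0, "ty": 0, "tz": -0.02, "turn": 0.8, "grip": 0}, {"tx": 0, "ty": 0, "tz": -0.02, "turn": 0.8, "grip": 0}, {"tx": 0, "ty": 0, "tz": -0.02, "turn": 0.8, "grip": 0}, {"tx": 0, "ty": 0, "tz": -0.02, "turn": 0.8, "grip": 0}, {"tx": 0, "ty": 0, "tz": 0, "turn": 0.2, "grip": 0}, {"tx": 0, "ty": 0, "tz": 0, "turn": 0, "grip": 0}, {"tx": 0, "ty": 0, "tz": 0, "turn": 0, "grip": 0}]}}

```text
time: 29.12
position: [0.5235, 0.2726, 0.0955]
tool_rot: [1.414, 2.804, 0.001]
ft_force: [3.6, -2.6, -2.0]
grip_width: 0.136
grip_force: 15.0
```

```bash
python3 -c "
from h import *
s=ctrl.get_state();tell(s);print(s['torque'])"
```

```text
t 29.125 pos [0.5235 0.2726 0.0955] yaw 126.47 F [ 3.6 -2.6 -2. ] j7 [-0.75  0.31  0.26  1.78 -0.09  1.07  0.18] 0.13595694259994526
[-0.54361176 -0.8187193   0.0286498 ]
```

Call:
{"api": "send_rows", "payload": {"steps": [{"tx": 0, "ty": 0, "tz": 0, "turn": 0, "grip": 0.5}, {"tx": 0, "ty": 0, "tz": 0, "turn": 0, "grip": 0.5}, {"tx": 0, "ty": 0, "tz": 0, "turn": 0, "grip": 0.5}, {"tx": 0, "ty": 0, "tz": -0.3, "turn": 0, "grip": 0.5}, {"tx": 0, "ty": 0, "tz": -0.6, "turn": 0, "grip": 0.5}, {"tx": 0, "ty": 0, "tz": -0.6, "turn": 0, "grip": 0.5}, {"tx": -0.5, "ty": 0, "tz": -0.6, "turn": 0, "grip": 0.5}, {"tx": -0.6, "ty": 0, "tz": -0.3, "turn": 0, "grip": 0.5}, {"tx": 0, "ty": 0, "tz": 0, "turn": 0, "grip": 0.5}, {"tx": 0, "ty": 0, "tz": 0, "turn": 0, "grip": 0.5}, {"tx": 0, "ty": 0, "tz": 0, "turn": 0, "grip": 0.5}]}}

```text
time: 30.5
position: [0.561, 0.2211, 0.2391]
tool_rot: [-1.412, -2.805, 0.001]
ft_force: [0.4, 0.2, -0.8]
grip_width: 0.502
grip_force: 0.0
```

```bash
python3 - <<'E'
from h import *
s,im=wrist('w_end');tell(s)
uv=wproj(im,[.524,.2728,.079]);print(uv)
g=cv2.cvtColor(im["pixels"],cv2.COLOR_RGB2GRAY);u,v=map(int,uv)
b=(g[v-30:v+30,u-30:u+30]<70).astype(np.uint8)
c=max(cv2.findContours(b,0,1)[0],key=cv2.contourArea);h=np.zeros_like(b);cv2.fillPoly(h,[c],1)
w=((g[v-30:v+30,u-30:u+30]>150)&(cv2.erode(h,np.ones((3,3)))>0)).astype(np.uint8)
y,x=np.nonzero(w);e=cv2.minEnclosingCircle(c);cc=np.array(e[0])+[u-30,v-30];print("cap",cc,e[1],wonz(im,cc,.083),len(x))
p=wonz(im,(x.mean()+u-30,y.mean()+v-30),.095);o=np.array([.524,.2728]);d=p[:2]-o;print("mark",p,"angle",np.degrees(np.arctan2(d[1],d[0])),np.hypot(*d))
# transformer+keeper check in top/scene unchanged; bystander check by top diff
t=ctrl.get_image("top")["pixels"].astype(int);t0=pickle.load(open("first.pkl","rb"))[1]["top"]["pixels"].astype(int)
for n,(a,b_,c_,d_) in dict(bin=(120,185,160,240),tape=(112,158,275,322),screw=(100,190,402,422)).items():print(n,np.abs(t-t0)[a:b_,c_:d_].mean().round(1))
E
```

```text
t 30.5 pos [0.561  0.2211 0.2391] yaw 126.56 F [ 0.4  0.2 -0.8] j7 [-0.69  0.22  0.32  1.58 -0.07  1.35  0.27] 0.5016271000309463
[282.69997761 123.09390257]
cap [282.55221939 123.25587463] 25.00646209716797 [0.52387319 0.27273147 0.083     ] 5
mark [0.53179896 0.26269432 0.095     ] angle -52.34120601524835 0.012765132269084257
bin 20.7
tape 13.9
screw 15.7
```

```bash
python3 -c "
from bench import ctrl
print(ctrl.close_job())"
```

```text
the job is handed in; nothing more can be done
None
```

The job is handed in, and the judge returned no verdict: stop pressed, transformer slid home, keeper shut, and the head turned clockwise about 45° and raised about 8 mm, while the bin, tape and screwdriver were never touched.

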